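# Push the interface box home into the corner stop

## Task

Gently push the small white interface box along the bench top until it sits square in the inner corner of the aluminium corner stop: its long side flush against the long bar and its end against the short bar, with no visible gap at either. Only push it with the fingers, never pick it up; leave the parts box, the solder reel and the film tape roll where they are, and finish with the hand clear.

Things in the scene. Friction and masses are not known exactly. Their poses are not given: they have to be found in the camera images.
- interface_box: the white interface box described under box_mid; origin at the centre of its underside
- box_mid (a point): Centre, 13.5 mm above its underside, of the loose white plastic interface box: closed block 66 x 92 x 27 mm along its x, y, z axes (y = long side), about 0.16 kg, flat on the bench. It slides at about 1 to 3 N and stays where it is left. It starts in front of the long bar, turned up to 0.85 rad from it.
- corner_stop: Low L of two bare aluminium bars fixed to the bench, 18 mm high (screw heads 3 mm more), 20 mm thick. Origin: inner corner at bench height. Long bar: from the corner 320 mm along -y of this frame, inner face at x = 0, bar on the far (+x) side. Short bar: 90 mm along -x, inner face at y = 0. Box pushed home: centre at x = -33, y = -46 mm of this frame, axes parallel to it.
- parts_box: blue three-bay parts box with clear lid, 69 x 121 x 33 mm, loose, to be left alone; origin at the centre of its underside
- reel: solder reel standing on its flange, 56 mm diameter, 36 mm high, loose, to be left alone; origin at the centre of its underside
- film_roll: roll of amber film tape lying flat, 62 mm diameter, 12 mm high, loose, to be left alone; origin at the centre of its underside
There are look-alikes about, which are no part of the job. There is more than one size of the interface_box; the job needs the smallest.

How it is judged:
At the end, for the whole second after the job is handed in: The box lies flat and at rest in the corner, within 3 mm of touching both bars and within 2 degrees of square to them, the hand clear of it (x of box_mid in the frame of corner_stop between -0.036 and -0.03 m and y of box_mid in the frame of corner_stop between -0.049 and -0.043 m and angle between the y axis of box_mid and the y axis of corner_stop, either way round below 0.035 rad and height (world z) of box_mid below 0.0165 m and angle between box_mid's own z axis and vertical below 0.05 rad and linear speed of interface_box below 0.01 m/s).
It fails at once if the box is lifted off the bench or tipped (height (world z) of box_mid above 0.0195 m or angle between box_mid's own z axis and vertical above 0.15 rad).
It fails at once if the box is squeezed or rammed (over 40 N) (contact force between the fingers and interface_box above 40 N).
It fails at once if the parts box, solder reel or film roll is shifted by more than 10 mm (distance of any of parts_box, reel, film_roll from where it was at the start of the episode above 0.01 m).
It also fails if it takes over 48 s, if anything falls off the work surface, if the arm or the gripper's body presses on something with over 40 N, if the wrist force passes 120 N, or if a joint passes its speed limit or range.

## Robot

A 7-joint arm with a two-finger parallel gripper is mounted at the origin on a cart in front of the work surface, level with it; the furniture and walls round the work are solid. World frame = base frame: x ahead of the robot, y to its left, z up, the work surface at z = 0. Lengths are in m, angles in rad, forces in N, time in s.
With the tool pointing down it reaches from about 0.425 to 0.875 m from the base axis. Payload 4.7 kg.
Tool frame: the origin (TCP) lies on the mounting face of the last link; the fingertips stand 182 mm ahead of it and the grasp point (between the pads) lies 164 mm ahead of it (ctrl.finger_overhang is the distance from the TCP to the fingertips, in m); z points along the fingers, y is the line along which they close (so a half turn about z gives the same grasp; the last joint's range is limited). The gripper opens to 87 mm and grips with 3 to 60 N. Pads are 19 mm wide; open, the fingers measure 117 mm over their backs; the gripper's body (75 mm by 190 mm) begins 51 mm behind the grasp point.
Start: joints at [-1.121, 0.321, -0.07, 1.45, 0.023, 1.371, -0.057], TCP at [0.274, 0.589, 0.405] pointing down, gripper open.
Joint ranges: [-2.86, 2.86], [-0.3, 2.09], [-1.38, 1.24], [0.06, 2.45], [-1.56, 4.7], [0.09, 2.05], [-2.69, 2.69]. Speed limits (rad/s): [2.57, 2.57, 3.14, 3.14, 3.14, 3.14, 3.14].

## Interface

Orientations are given as a rotation vector (axis times angle).
In Python, from bench import ctrl gives the robot as it stands.
- The arm moves only by the shell command python3 -m jog 'ROWS' [FORCE]. ROWS is a JSON object of lists of equal length, an entry for each row: "translation": the shift along the tool's x, y, z as a fraction of full scale, a list of three; "yaw": the turn about the tool's z as a fraction of full scale; "jaw": the closure, from 0 (fully open) to 1 (shut). In form: {"translation": [[dx, dy, dz], ...], "yaw": [yaw, ...], "jaw": [jaw, ...]}. A call has 1 to 8 rows; each row is the pose to reach, as a shift and turn from the pose commanded when the call began, along the tool's axes at that moment, turning the shorter way round; what a row does not reach only later rows make up. Full scale, the value 1, is 0.2 m for a shift and 180 degrees for a turn. A row lasts 1/8 s, in which the tool goes at most 62.5 mm and 10.7 degrees, less where a joint would pass 70% of its speed; a pose out of reach is approached as far as the arm can. A call with a number of a shift or a turn outside -1 to 1 is refused whole. A call with a gripper value outside its range is refused whole. The fingers move at their own pace and stop on an object; FORCE is the grip in N (left out, the last holds). Time passes only in rows, so rows that repeat a pose let the fingers close. It gives the time, the measured TCP pose, the force, the opening and the grip force at its end, in the units of the state.
- ctrl.get_state(): the state, without advancing time (a new reading comes with each control period).
- ctrl.get_image(name): name is "scene" or "top" or "wrist"; returns a dict with "pixels" (420x560x3 uint8, blue, green, red), "fx", "fy", "cx", "cy" (pixels), "k1" (the pictures are not rectified: a ray, as slopes to the right and down, at radius r is drawn at 1 + k1 r^2 times it, then the intrinsics apply), "R" (3x3) and "t" (3): a world point X has camera coordinates R X + t; the wrist camera has in their place "mount" (4x4, takes a point from camera to tool coordinates, whose origin is the TCP and whose axes are the flange's). Camera axes: x right, y down, z forward; pixel columns grow to the right and rows downward; lengths in m; the calibration is good to about 2 mm. A picture is of the moment at which its call begins: read the wrist's pose just before it. There is no depth.
- ctrl.close_job(): hands the job in; it is judged then, once.
Trained networks look in a picture, given as the dict that the camera call returned (one of the last four; its "shot" number tells which), for a name from the list of things; names that differ only in an ending like _2 or _b are one class to them, and where a whole thing is asked for, a point or a joint stands for the part that bears it (a point fixed in the world has none). Each returns a list of dicts, best first, with "p" (0 to 1); they miss things now and then, are a little off and sometimes report something else, mostly with a low value. They report only what shows in the picture. A call takes as long as a camera call. They do not tell look-alikes from the thing itself.
- ctrl.silhouettes(label, picture): "region" (420x560 bool, what is visible of it) and "at" ([column, row] in pixels, amid what is visible of it).
The state is a dict: "time": time; "joint_positions": joint angles; "qd": joint speeds; "joint_torque": joint torques, N m; "position": TCP position; "tool_rot": TCP orientation; "ft_force": force on the tool from outside, world axes, zero at the start; "torque": the same for the moment, N m; "grip_width": opening from 0.0 (shut) to 1.0 (fully open); "grip_force": force on a finger pad.
Only numpy, scipy, OpenCV 4.12 (cv2) and the standard library are available. Lean on these libraries where they do the work, as an engineer would, in place of code of your own. Each camera call takes 0.05 s, during which the arm holds its last target. There are 200 camera calls.

## Working session

There is one attempt and no reset: what is moved stays moved. The work goes in short steps, Python scripts to look and compute and a shell command to move; the robot and the scene stay as the last step left them, time stands still between calls to the robot, and variables do not carry over. Pictures are saved under pics/ and viewed, at most 10 in all, crops included, and the job is handed in when it is done.

```bash
mkdir -p pics; cat > h.py <<'E'
import numpy as np, cv2
from bench import ctrl
from scipy.spatial.transform import Rotation as Ro
def cam(im,state=None):
    if "mount" in im:
        T=np.eye(4);T[:3,:3]=Ro.from_rotvec(state["tool_rot"]).as_matrix();T[:3,3]=state["position"]
        M=T@np.array(im["mount"]);R=M[:3,:3].T;return R,-R@M[:3,3]
    return np.array(im["R"]),np.array(im["t"])
def unproj(im,px,z,state=None):
    R,t=cam(im,state);px=np.atleast_2d(np.float64(px))
    K=np.array([[im["fx"],0,im["cx"]],[0,im["fy"],im["cy"]],[0,0,1.]])
    d=(px-[im["cx"],im["cy"]])/[im["fx"],im["fy"]]
    u=d.copy()
    for _ in range(30): u=d/(1+im["k1"]*(u**2).sum(1,keepdims=True))
    D=np.c_[u,np.ones(len(u))]@R;C=-R.T@t
    return (C+D*((z-C[2])/D[:,2])[:,None])[:,:2]
def proj(im,X,state=None):
    R,t=cam(im,state);c=np.atleast_2d(X)@R.T+t;u=c[:,:2]/c[:,2:]
    u=u*(1+im["k1"]*(u**2).sum(1,keepdims=True));return u*[im["fx"],im["fy"]]+[im["cx"],im["cy"]]
E
python3 - <<'E'
from h import *
for n in ["top","scene"]:
    im=ctrl.get_image(n);cv2.imwrite(f"pics/{n}.png",im["pixels"])
    for l in ["interface_box","corner_stop","parts_box","reel","film_roll"]:
        for s in ctrl.silhouettes(l,im):
            print(n,l,round(s["p"],2),np.round(s["at"]),s["region"].sum(),unproj(im,s["at"],0.02).round(3))
            if s["p"]>.4 and l!="corner_stop":
                r=cv2.minAreaRect(np.argwhere(s["region"])[:,::-1].astype(np.float32));c=cv2.boxPoints(r)
                print("   rect",unproj(im,c,0.027).round(3).tolist())
s=ctrl.get_state();print(s)
E
```

```text
top interface_box 0.91 [298. 210.] 723 [[ 0.511 -0.001]]
   rect [[0.479, 0.061], [0.547, 0.041], [0.52, -0.048], [0.453, -0.028]]
top interface_box 0.61 [242. 247.] 1185 [[0.385 0.149]]
   rect [[0.397, 0.221], [0.453, 0.116], [0.375, 0.076], [0.321, 0.18]]
top interface_box 0.59 [333. 278.] 1217 [[ 0.326 -0.122]]
   rect [[0.292, -0.044], [0.377, -0.063], [0.353, -0.178], [0.268, -0.158]]
top corner_stop 0.97 [293. 168.] 1122 [[0.637 0.028]]
top parts_box 0.65 [184. 170.] 973 [[0.594 0.351]]
   rect [[0.569, 0.415], [0.644, 0.411], [0.629, 0.283], [0.556, 0.288]]
top reel 0.67 [393. 219.] 321 [[ 0.518 -0.28 ]]
   rect [[0.514, -0.242], [0.562, -0.281], [0.529, -0.32], [0.481, -0.281]]
top film_roll 0.54 [392. 188.] 276 [[ 0.612 -0.27 ]]
   rect [[0.589, -0.228], [0.636, -0.266], [0.598, -0.312], [0.551, -0.274]]
scene interface_box 0.65 [289. 225.] 869 [[ 0.497 -0.002]]
   rect [[0.476, 0.056], [0.554, 0.052], [0.515, -0.061], [0.444, -0.054]]
scene interface_box 0.65 [222. 209.] 1309 [[0.385 0.148]]
   rect [[0.312, 0.165], [0.387, 0.247], [0.455, 0.116], [0.378, 0.046]]
scene int
[... 595 characters left out ...]
ns': array([-1.12088828,  0.32100689, -0.07009729,  1.45052778,  0.02256656,
        1.37079278, -0.05688043]), 'qd': array([-3.33787593e-04, -4.22876149e-04,  8.26685059e-04,  3.06637709e-04,
       -5.70398961e-04,  8.57903011e-05, -8.44328593e-04]), 'joint_torque': array([-6.13135726e-04, -4.90794110e+01, -4.03094497e-01, -3.12607813e+01,
       -6.35789917e-02,  3.38461041e-02,  2.45055969e-05]), 'position': array([0.274404  , 0.589238  , 0.40476805]), 'tool_rot': array([6.79109952e-01, 3.06728948e+00, 7.37733432e-05]), 'ft_force': array([-0.37627331, -0.00735029,  0.00997827]), 'torque': array([-0.00356537,  0.00040849, -0.01825989]), 'grip_force': 0.0, 'grip_width': 0.9986813964468207}
```

View pics/top.png

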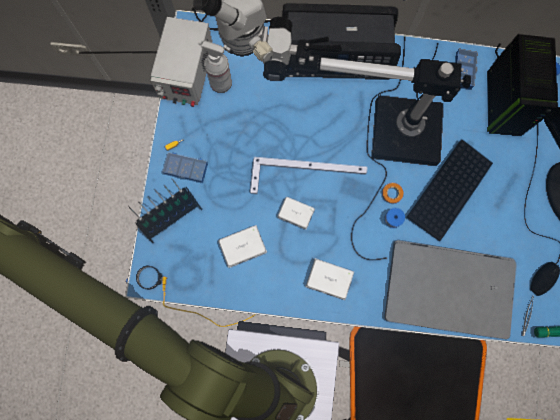

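View pics/scene.png

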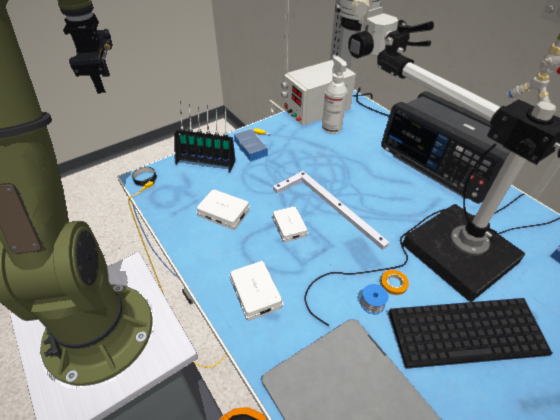

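Candidates are the three white boxes in the top view: (298,210) at about 68x93 mm, (242,247) at about 88x118 mm and (330,278) at about 87x118 mm. The first fits 66x92 mm. Next I confirm it in a crop and fit the models to the masks.

```bash
cat >> h.py <<'E'
from scipy.optimize import minimize
BOX=[(-.033,.033,-.046,.046,0,.027)]
LST=[(0,.02,-.32,.02,0,.018),(-.09,.0,0,.02,0,.018)]
S=4
def render(im,boxes,p,state=None):
    m=np.zeros((420*S,560*S),np.uint8);c,s=np.cos(p[2]),np.sin(p[2])
    for b in boxes:
        P=np.array([(x*c-y*s+p[0],x*s+y*c+p[1],z) for x in b[:2] for y in b[2:4] for z in b[4:]])
        q=(proj(im,P,state)+.5)*S-.5
        cv2.fillConvexPoly(m,cv2.convexHull(np.round(q).astype(np.int32)),1)
    return m
def fit(views,boxes,p0):
    big=[cv2.resize(r.astype(np.uint8),(560*S,420*S),interpolation=cv2.INTER_NEAREST) for _,r,_ in views]
    def cost(p):
        e=0
        for (im,_,st),b in zip(views,big):
            m=render(im,boxes,p,st);e+=1-(m&b).sum()/max(1,(m|b).sum())
        return e
    best=None
    for d in (0,.2,-.2):
        q=np.array(p0)+[0,0,d]
        r=minimize(cost,q,method="Nelder-Mead",options=dict(initial_simplex=q+np.array([[0,0,0],[.02,0,0],[0,.02,0],[0,0,.15]]),xatol=1e-4,fatol=1e-4))
        if best is None or r.fun<best.fun: best=r
    return best.x,best.fun
def rel(box,c):
    d=np.array(box[:2])-c[:2];a=c[2];return np.array([d@[np.cos(a),np.sin(a)],d@[-np.sin(a),np.cos(a)],(box[2]-a+np.pi/2)%np.pi-np.pi/2])
E
python3 - <<'E'
from h import *
vb=[];vc=[]
for n in ["top","scene"]:
    im=ctrl.get_image(n)
    b=min(ctrl.silhouettes("interface_box",im),key=lambda s:np.hypot(*(unproj(im,s["at"],.02)[0]-[.5,0])))
    c=ctrl.silhouettes("corner_stop",im)[0]
    vb.append((im,b["region"],None));vc.append((im,c["region"],None))
    if n=="top":
        t=im["pixels"][140:300,220:370]; 
        o=im["pixels"].copy(); top=im
for v in (vb,vc):
    for k in (v[:1],v[1:],v):
        print(fit(k,BOX if v is vb else LST,(.5,0,.2) if v is vb else (.63,.11,.0)))
b=fit(vb,BOX,(.5,0,.2))[0];c=fit(vc,LST,(.63,.11,0))[0];print("rel",rel(b,c))
big=cv2.resize(top["pixels"],None,fx=S,fy=S,interpolation=cv2.INTER_CUBIC)
for m in (render(top,BOX,b),render(top,LST,c)):
    cs,_=cv2.findContours(m,cv2.RETR_EXTERNAL,cv2.CHAIN_APPROX_NONE);cv2.drawContours(big,cs,-1,(0,0,255),1)
cv2.imwrite("pics/crop.png",big[140*S:285*S,215*S:400*S])
E
```

```text
(array([ 0.50239198,  0.00530952, -0.28693074]), np.float64(0.05245746691871456))
(array([ 0.50316264,  0.00623291, -0.30884284]), np.float64(0.08999931921846283))
(array([ 0.50223821,  0.00501122, -0.30851692]), np.float64(0.14803675374031855))
(array([0.63909403, 0.12861762, 0.02636388]), np.float64(0.10449997324629456))
(array([0.63976538, 0.13160197, 0.02833213]), np.float64(0.14241265890301358))
(array([0.63939843, 0.12920459, 0.0272365 ]), np.float64(0.25186059071657796))
rel [-0.14049152 -0.120412   -0.33575342]
```

View pics/crop.png

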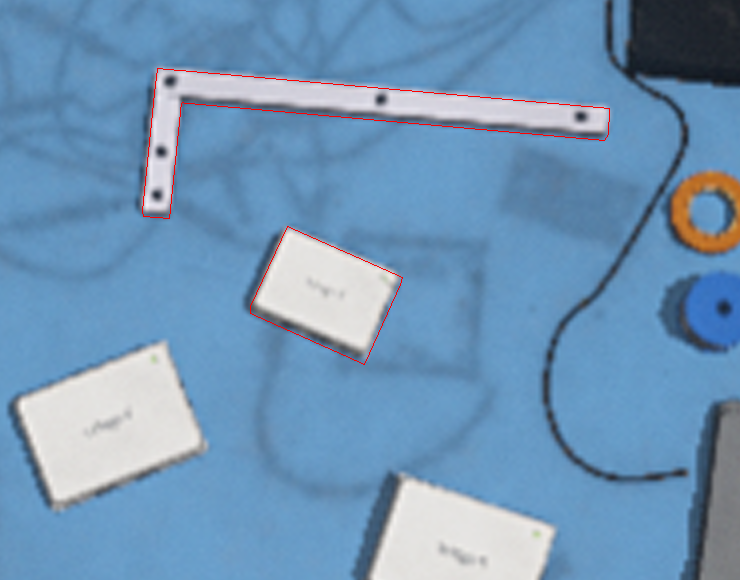

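The target is the box at top-view (298,210). The red model outlines fit both the box and the stop well. Now I travel to behind the box's near long side.

```bash
python3 -m jog '{"translation":[[-0.16,-0.18,0],[-0.33,-0.37,0],[-0.49,-0.55,0],[-0.65,-0.735,0],[-0.65,-0.735,0]],"yaw":[0,0,0,0,0],"jaw":[0.5,0.5,0.5,0.5,0.5]}'
python3 -m jog '{"translation":[[-0.16,-0.18,0],[-0.33,-0.37,0],[-0.49,-0.55,0],[-0.65,-0.735,0],[-0.65,-0.735,0]],"yaw":[0,0,0,0,0],"jaw":[0.5,0.5,0.5,0.5,0.5]}'
python3 -m jog '{"translation":[[-0.16,-0.18,0],[-0.33,-0.37,0],[-0.49,-0.55,0],[-0.65,-0.735,0],[-0.65,-0.735,0.1],[-0.65,-0.735,0.1]],"yaw":[-0.02,-0.04,-0.04,-0.04,-0.04,-0.04],"jaw":[0.5,0.5,0.5,0.5,0.5,0.5]}'
cat >> h.py <<'E'
def tgt(pos,ang,s=None):
    "world target xyz and tool-y heading -> fractions for jog"
    s=s or ctrl.get_state();R=Ro.from_rotvec(s["tool_rot"]).as_matrix()
    d=R.T@(np.array(pos)-s["position"])/.2
    a=np.arctan2(R[1,1],R[0,1]);y=(ang-a+np.pi/2)%np.pi-np.pi/2
    return d.round(3),round(-y/np.pi,4),round(a,4)
E
python3 - <<'E'
from h import *
s=ctrl.get_state();im=ctrl.get_image("wrist")
print(s["time"],s["position"],s["ft_force"],s["grip_width"],tgt((.443,.024,.188),np.pi/2-.308,s))
cv2.imwrite("pics/w1.png",im["pixels"])
for l,b,p0 in (("interface_box",BOX,(.502,.005,-.31)),("corner_stop",LST,(.639,.129,.027))):
    for r in ctrl.silhouettes(l,im):print(l,r["p"],r["at"],r["region"].sum(),fit([(im,r["region"],s)],b,p0))
E
```

```text
time: 1.52
position: [0.3324, 0.3974, 0.4054]
tool_rot: [0.689, 3.064, -0.0]
ft_force: [-0.5, -0.2, 0.9]
grip_width: 0.538
grip_force: 0.0
time: 2.15
position: [0.3872, 0.2103, 0.4053]
tool_rot: [0.688, 3.064, 0.001]
ft_force: [-0.2, 1.1, -0.8]
grip_width: 0.493
grip_force: 0.0
time: 2.9
position: [0.4416, 0.026, 0.3839]
tool_rot: [-0.483, -3.102, 0.001]
ft_force: [0.4, 0.5, 0.0]
grip_width: 0.501
grip_force: 0.0
2.9 [0.44160357 0.02602995 0.38386962] [0.37331119 0.45306876 0.01483305] 0.5010587852292263 (array([-0.012, -0.007,  0.979]), np.float64(-0.0003), np.float64(1.2617))
interface_box 0.84 [136.4, 140.5] 8478 (array([ 0.502,  0.005, -0.31 ]), np.float64(1.0))
interface_box 0.75 [371.6, 123.5] 8723 (array([ 0.502,  0.005, -0.31 ]), np.float64(1.0))
interface_box 0.67 [279.1, 245.9] 3661 (array([ 0.50534416,  0.00572425, -0.29061168]), np.float64(0.10625572169667374))
```

View pics/w1.png

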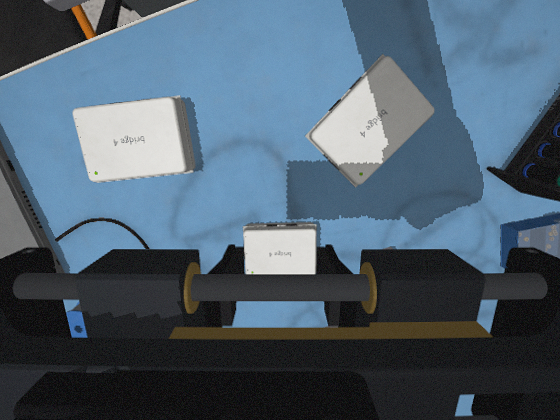

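The wrist view agrees with the earlier fit: the small box is at about (280,248) and both larger ones are elsewhere. Next, descend behind it.

```bash
python3 -m jog '{"translation":[[0,0,0.25],[0,0,0.5],[0,0,0.75],[0,0,0.9],[0,0,0.97],[0,0,0.97]],"yaw":[0,0,0,0,0,0],"jaw":[0.5,0.5,0.5,0.5,0.5,0.5]}'
python3 - <<'E'
from h import *
c=np.array([.6395,.1295,.0272])
# pusher fixed in box frame; box path in stop frame
s=ctrl.get_state();print(s["position"],s["ft_force"])
p0=np.array([-.1395,-.1205,-.33]);p1=np.array([-.036,-.138,0])
def W(r,gap=.0):
    a=c[2];ca,sa=np.cos(a),np.sin(a)
    b=c[:2]+[r[0]*ca-r[1]*sa,r[0]*sa+r[1]*ca];th=r[2]+a
    return b-(.033+.0095+gap)*np.array([np.cos(th),np.sin(th)]),th
for u in np.linspace(0,1,9):
    b,th=W(p0+(p1-p0)*u); print(u,tgt((*b,.188),np.pi/2+th,s))
E
```

```text
time: 3.8
position: [0.442, 0.0254, 0.1908]
tool_rot: [-0.484, -3.104, 0.001]
ft_force: [-0.1, -0.1, -0.5]
grip_width: 0.501
grip_force: 0.0
[0.44203021 0.0253706  0.19081463] [-0.0701635  -0.06753331 -0.45158172]
0.0 (array([-0.11 , -0.004,  0.014]), np.float64(-0.002), np.float64(1.2616))
0.125 (array([-0.175, -0.002,  0.014]), np.float64(-0.0152), np.float64(1.2616))
0.25 (array([-0.24 ,  0.001,  0.014]), np.float64(-0.0283), np.float64(1.2616))
0.375 (array([-0.306,  0.003,  0.014]), np.float64(-0.0414), np.float64(1.2616))
0.5 (array([-0.372,  0.005,  0.014]), np.float64(-0.0546), np.float64(1.2616))
0.625 (array([-0.438,  0.008,  0.014]), np.float64(-0.0677), np.float64(1.2616))
0.75 (array([-0.505,  0.01 ,  0.014]), np.float64(-0.0808), np.float64(1.2616))
0.875 (array([-0.572,  0.013,  0.014]), np.float64(-0.0939), np.float64(1.2616))
1.0 (array([-0.639,  0.016,  0.014]), np.float64(-0.1071), np.float64(1.2616))
```

```bash
python3 -m jog '{"translation":[[-0.04,0,0],[-0.075,0,0],[-0.11,0,0],[-0.143,0,0],[-0.175,0,0],[-0.21,0,0],[-0.24,0,0],[-0.273,0,0]],"yaw":[0,0,-0.001,-0.008,-0.015,-0.022,-0.028,-0.035],"jaw":[0.5,0.5,0.5,0.5,0.5,0.5,0.5,0.5]}'
python3 - <<'E'
from h import *
s=ctrl.get_state()
c=np.array([.6395,.1295,.0272])
for n in("top","scene"):
    im=ctrl.get_image(n)
    for q in ctrl.silhouettes("interface_box",im):
        r=fit([(im,q["region"],None)],BOX,(.52,0,-.2))
        if r[1]<.6: print(n,q["p"],r,"rel",rel(r[0],c).round(4))
p0=np.array([-.1395,-.1205,-.33]);p1=np.array([-.036,-.138,0])
def W(r,gap=.0):
    a=c[2];ca,sa=np.cos(a),np.sin(a)
    b=c[:2]+[r[0]*ca-r[1]*sa,r[0]*sa+r[1]*ca];th=r[2]+a
    return b-(.033+.0095+gap)*np.array([np.cos(th),np.sin(th)]),th
for u in (.375,.5,.75,1):
    b,th=W(p0+(p1-p0)*u); print(u,tgt((*b,.188),np.pi/2+th,s))
E
```

```text
time: 4.8
position: [0.4941, 0.008, 0.1907]
tool_rot: [-0.312, -3.126, 0.0]
ft_force: [-0.2, 0.0, -1.1]
grip_width: 0.496
grip_force: 0.5
0.375 (array([-0.032,  0.003,  0.013]), np.float64(-0.0063), np.float64(1.3721))
0.5 (array([-0.098, -0.002,  0.013]), np.float64(-0.0194), np.float64(1.3721))
0.75 (array([-0.23 , -0.012,  0.013]), np.float64(-0.0456), np.float64(1.3721))
1 (array([-0.365, -0.022,  0.013]), np.float64(-0.0719), np.float64(1.3721))
```

```bash
python3 - <<'E'
from h import *
a=ctrl.get_image("scene")["pixels"];b=ctrl.get_image("top")["pixels"]
cv2.imwrite("pics/v2.png",np.hstack([cv2.resize(a[130:330,180:430],(400,320)),cv2.resize(b[120:270,210:400],(400,320))]))
E
```

```text
(no output)
```

View pics/v2.png

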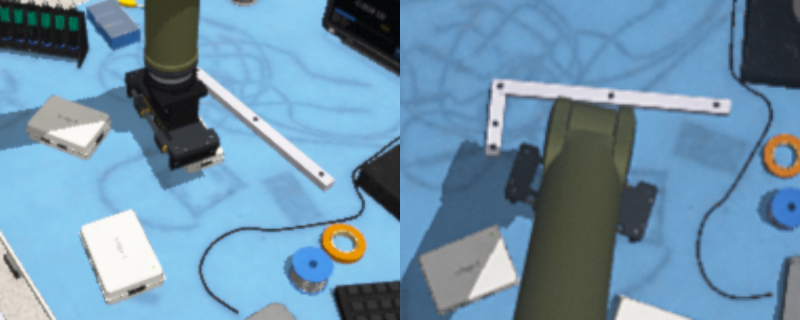

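The gripper hides the box, and only its corner shows, at about (205,160) in the left half. The motion matches the plan, so I carry on towards the long bar.

```bash
python3 -m jog '{"translation":[[-0.032,0,0],[-0.065,0,0],[-0.098,-0.002,0],[-0.13,-0.004,0],[-0.165,-0.007,0],[-0.2,-0.01,0],[-0.23,-0.012,0],[-0.265,-0.014,0]],"yaw":[-0.006,-0.013,-0.019,-0.026,-0.032,-0.039,-0.0455,-0.052],"jaw":[0.5,0.5,0.5,0.5,0.5,0.5,0.5,0.5]}'
python3 - <<'E'
from h import *
s=ctrl.get_state();c=np.array([.6395,.1295,.0272]);print(s["torque"],tgt((*(c[:2]+[np.cos(c[2])*-.0785+.138*np.sin(c[2]),-.0785*np.sin(c[2])-.138*np.cos(c[2])]),.19),np.pi/2+c[2],s))
im=ctrl.get_image("wrist");cv2.imwrite("pics/w3.png",im["pixels"])
E
```

```text
time: 6.1
position: [0.5455, -0.0052, 0.1907]
tool_rot: [-0.056, -3.141, -0.0]
ft_force: [-0.4, 0.2, 0.5]
grip_width: 0.502
grip_force: 0.5
[0.05299672 0.20591462 0.01414037] (array([-0.097, -0.023,  0.004]), np.float64(-0.0199), np.float64(1.5354))
```

View pics/w3.png

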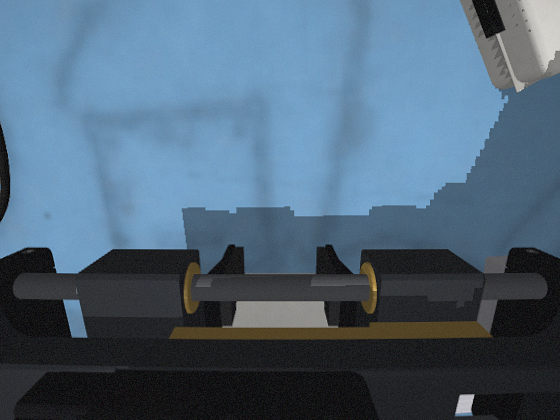

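The white box sits just ahead of the fingers at about (280,312). I continue in finer steps to touch the bar.

```bash
python3 -m jog '{"translation":[[-0.02,-0.003,0],[-0.04,-0.006,0],[-0.06,-0.01,0],[-0.075,-0.013,0],[-0.085,-0.015,0],[-0.09,-0.017,0]],"yaw":[-0.005,-0.01,-0.015,-0.018,-0.02,-0.02],"jaw":[0.5,0.5,0.5,0.5,0.5,0.5]}'
python3 -m jog '{"translation":[[-0.005,0,0],[-0.01,0,0],[-0.01,0,0]],"yaw":[0,0,0],"jaw":[0.5,0.5,0.5]}'
```

```text
time: 6.9
position: [0.5632, -0.0091, 0.1908]
tool_rot: [-0.041, 3.141, 0.0]
ft_force: [-1.6, 0.9, 1.0]
grip_width: 0.502
grip_force: 0.6
time: 7.28
position: [0.5652, -0.0092, 0.1908]
tool_rot: [-0.041, 3.141, -0.0]
ft_force: [0.1, -0.1, 0.0]
grip_width: 0.504
grip_force: 0.2
```

```bash
python3 -m jog '{"translation":[[-0.005,0,0],[-0.01,0,0],[-0.01,0,0]],"yaw":[0,0,0],"jaw":[0.5,0.5,0.5]}'
python3 -m jog '{"translation":[[-0.005,0,0],[-0.01,0,0],[-0.01,0,0]],"yaw":[0,0,0],"jaw":[0.5,0.5,0.5]}'
```

```text
time: 7.65
position: [0.5672, -0.009, 0.1908]
tool_rot: [-0.041, 3.141, 0.0]
ft_force: [-0.6, -0.2, -0.2]
grip_width: 0.498
grip_force: 0.2
time: 8.02
position: [0.5683, -0.0091, 0.1905]
tool_rot: [0.041, -3.138, -0.0]
ft_force: [-5.4, -0.6, 4.7]
grip_width: 0.5
grip_force: 2.5
```

Contact with the bar is made at the expected position, with about 5 N. Now I back off, rise and turn for the end push.

```bash
python3 -m jog '{"translation":[[0.02,0,0],[0.08,0,0],[0.15,0,-0.1],[0.15,0,-0.4],[0.15,0,-0.6],[0.15,0,-0.6]],"yaw":[0,0,0,0,0,0],"jaw":[0.5,0.5,0.5,0.5,0.6,0.77]}'
python3 - <<'E'
from h import *
s=ctrl.get_state();c=np.array([.6395,.1295,.0272]);print(s["joint_positions"].round(2))
im=ctrl.get_image("wrist");cv2.imwrite("pics/w4.png",im["pixels"])
for v in ("wrist","top","scene"):
    im=ctrl.get_image(v) 
    for q in ctrl.silhouettes("interface_box",im):
        st=s if v=="wrist" else None
        r=fit([(im,q["region"],st)],BOX,(.61,-.01,.03))
        if r[1]<.8: print(v,q["p"],r,rel(r[0],c).round(4))
def T(x,y): a=c[2];return c[:2]+[x*np.cos(a)-y*np.sin(a),x*np.sin(a)+y*np.cos(a)]
print(tgt((*T(-.033,-.225),.31),c[2],s))
E
```

```text
time: 8.78
position: [0.54, -0.01, 0.3146]
tool_rot: [-0.041, 3.133, 0.003]
ft_force: [-0.2, -0.1, -0.0]
grip_width: 0.366
grip_force: 0.0
[-0.48  0.16  0.49  1.86 -0.08  1.14  1.64]
wrist 0.56 (array([ 0.61655617, -0.02012641,  0.06138511]), np.float64(0.6865010988557455)) [-0.027  -0.1489  0.0342]
scene 0.93 (array([ 0.61037807, -0.00854316,  0.00593158]), np.float64(0.09006880255750915)) [-0.0329 -0.1372 -0.0213]
(array([-0.351, -0.441,  0.025]), np.float64(0.4996), np.float64(1.5968))
```

The scene fit puts the box at about (-33, -137) mm, nearly square to the bar. The turn should go +0.5, which brings j7 down to about 0.

```bash
python3 -m jog '{"translation":[[0,-0.05,0],[-0.05,-0.15,0],[-0.1,-0.25,0],[-0.2,-0.35,0],[-0.3,-0.44,0],[-0.35,-0.44,0],[-0.35,-0.44,0],[-0.35,-0.44,0]],"yaw":[0.055,0.11,0.165,0.22,0.275,0.33,0.385,0.44],"jaw":[0.77,0.77,0.77,0.77,0.77,0.77,0.77,0.77]}'
python3 -m jog '{"translation":[[0,0,0],[0,0,0]],"yaw":[0.055,0.06],"jaw":[0.77,0.77]}'
cat >> h.py <<'E'
c0=np.array([.6395,.1295,.0272])
def T(x,y): a=c0[2];return c0[:2]+[x*np.cos(a)-y*np.sin(a),x*np.sin(a)+y*np.cos(a)]
def look(vs=("top","scene")):
    V=[]
    for v in vs:
        im=ctrl.get_image(v)
        for q in ctrl.silhouettes("interface_box",im):
            r=fit([(im,q["region"],None)],BOX,(.61,-.01,.03))
            if r[1]<.5: print(v,round(q["p"],2),r[0].round(4),round(r[1],3),"rel",rel(r[0],c0).round(4))
E
python3 - <<'E'
from h import *
s=ctrl.get_state();print(s["joint_positions"].round(2),s["position"]);look()
print(tgt((*T(-.033,-.225),.191),c0[2],s))
E
```

```text
time: 10.12
position: [0.6113, -0.096, 0.3096]
tool_rot: [-1.977, -2.44, 0.002]
ft_force: [-0.3, -0.4, 0.1]
grip_width: 0.23
grip_force: 0.0
time: 10.38
position: [0.6112, -0.0958, 0.3099]
tool_rot: [-2.191, -2.251, 0.002]
ft_force: [0.3, 0.4, -0.4]
grip_width: 0.229
grip_force: 0.0
[-0.49  0.39  0.75  1.67 -0.28  1.19  0.36] [ 0.61122234 -0.09577062  0.30986696]
top 0.84 [0.6093 0.0034 0.0364] 0.486 rel [-0.0336 -0.1252  0.0092]
scene 0.7 [ 0.6075 -0.0072 -0.0158] 0.126 rel [-0.0357 -0.1358 -0.043 ]
(array([-0.003,  0.008,  0.594]), np.float64(-0.0), np.float64(0.0271))
```

```bash
python3 -m jog '{"translation":[[0,0.005,0.2],[0,0.008,0.4],[0,0.008,0.55],[0,0.008,0.595],[0.05,0.008,0.595],[0.1,0.008,0.595],[0.13,0.008,0.595],[0.15,0.008,0.595]],"yaw":[0,0,0,0,0,0,0,0],"jaw":[0.77,0.77,0.77,0.77,0.77,0.77,0.77,0.77]}'
python3 -m jog '{"translation":[[0.03,0,0],[0.06,0,0],[0.09,0,0],[0.12,0,0],[0.15,0,0],[0.18,0,0],[0.21,0,0],[0.24,0,0]],"yaw":[0,0,0,0,0,0,0,0],"jaw":[0.77,0.77,0.77,0.77,0.77,0.77,0.77,0.77]}'
python3 - <<'E'
from h import *
s=ctrl.get_state();print(s["position"],s["torque"],tgt((*T(-.033,-.1015),.191),c0[2],s));look()
E
```

```text
time: 11.58
position: [0.6125, -0.0652, 0.1926]
tool_rot: [2.19, 2.251, 0.002]
ft_force: [0.3, -1.6, 0.8]
grip_width: 0.232
grip_force: 0.7
time: 12.58
position: [0.6109, -0.0175, 0.1917]
tool_rot: [-2.192, -2.25, -0.0]
ft_force: [-0.4, -1.1, 1.1]
grip_width: 0.23
grip_force: 0.6
[ 0.61087057 -0.01748866  0.19173175] [-0.34890623 -0.00166582  0.06468472] (array([ 0.223, -0.002,  0.004]), np.float64(-0.0004), np.float64(0.0261))
```

```bash
python3 -m jog '{"translation":[[0.03,0,0],[0.06,0,0],[0.09,0,0],[0.12,0,0],[0.15,0,0],[0.175,0,0],[0.195,0,0],[0.205,0,0]],"yaw":[0,0,0,0,0,0,0,0],"jaw":[0.77,0.77,0.77,0.77,0.77,0.77,0.77,0.77]}'
python3 -m jog '{"translation":[[0.005,0,0],[0.01,0,0],[0.01,0,0]],"yaw":[0,0,0],"jaw":[0.77,0.77,0.77]}'
python3 -m jog '{"translation":[[0.005,0,0],[0.01,0,0],[0.01,0,0]],"yaw":[0,0,0],"jaw":[0.77,0.77,0.77]}'
```

```text
time: 13.78
position: [0.6098, 0.0234, 0.1917]
tool_rot: [-2.192, -2.25, -0.0]
ft_force: [0.9, -1.1, -0.3]
grip_width: 0.236
grip_force: 0.4
time: 14.15
position: [0.6098, 0.025, 0.1918]
tool_rot: [-2.192, -2.25, -0.0]
ft_force: [-0.2, -0.8, -0.1]
grip_width: 0.231
grip_force: 0.3
time: 14.52
position: [0.6099, 0.0256, 0.1919]
tool_rot: [2.192, 2.248, -0.002]
ft_force: [0.4, -5.6, -1.0]
grip_width: 0.229
grip_force: 2.6
```

Contact with the short bar at about 5.6 N. I back off and look.

```bash
python3 -m jog '{"translation":[[-0.03,0,0],[-0.1,0,0],[-0.15,0,-0.1],[-0.25,0,-0.4],[-0.5,0,-0.6],[-0.8,0,-0.6],[-0.8,0,-0.6]],"yaw":[0,0,0,0,0,0,0],"jaw":[0.77,0.77,0.77,0.77,0.7,0.6,0.5]}'
python3 - <<'E'
from h import *
look()
a=ctrl.get_image("scene")["pixels"];b=ctrl.get_image("top")["pixels"]
cv2.imwrite("pics/v5.png",np.hstack([cv2.resize(a[160:260,250:350],(400,400),interpolation=2),cv2.resize(b[140:220,240:320],(400,400),interpolation=2)]))
E
```

```text
time: 15.4
position: [0.6124, -0.1411, 0.3149]
tool_rot: [2.201, 2.234, -0.0]
ft_force: [-0.6, 0.2, -0.0]
grip_width: 0.43
grip_force: 0.0
top 0.57 [ 0.6066  0.0816 -0.0221] 0.06 rel [-0.0342 -0.047  -0.0493]
scene 0.87 [0.6071 0.0815 0.0013] 0.107 rel [-0.0337 -0.0471 -0.0259]
```

View pics/v5.png

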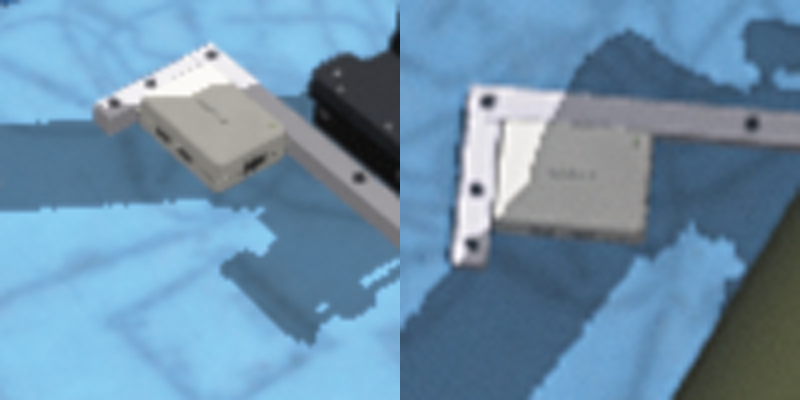

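Nearly home, with perhaps a slight skew left. I'll give it one more nudge on the long side, with the fingers centred at y' = -50 mm and clear of the short bar.

```bash
python3 -m jog '{"translation":[[0.05,-0.1,0],[0.15,-0.2,0],[0.3,-0.3,0],[0.5,-0.4,0],[0.7,-0.4,0],[0.9,-0.4,0],[1,-0.4,0],[1,-0.4,0]],"yaw":[-0.055,-0.11,-0.165,-0.22,-0.275,-0.33,-0.385,-0.44],"jaw":[0.6,0.6,0.6,0.6,0.6,0.6,0.6,0.6]}'
python3 -m jog '{"translation":[[0,0,0],[0,0,0]],"yaw":[-0.055,-0.06],"jaw":[0.6,0.6]}'
python3 - <<'E'
from h import *
s=ctrl.get_state();print(s["position"]);look()
print(tgt((*T(-.105,-.05),.191),np.pi/2+c0[2],s))
E
```

```text
time: 16.7
position: [0.5282, 0.0688, 0.3117]
tool_rot: [-0.236, -3.132, -0.001]
ft_force: [0.5, -0.8, 0.7]
grip_width: 0.394
grip_force: 0.0
time: 16.95
position: [0.5285, 0.066, 0.3117]
tool_rot: [0.043, -3.141, -0.0]
ft_force: [0.3, -0.4, 0.5]
grip_width: 0.401
grip_force: 0.0
[0.52846492 0.0660411  0.31171036]
(array([-0.039,  0.052,  0.604]), np.float64(-0.0), np.float64(1.5979))
```

```bash
python3 -m jog '{"translation":[[-0.02,0.03,0.2],[-0.04,0.05,0.4],[-0.04,0.05,0.55],[-0.04,0.05,0.6],[-0.08,0.05,0.6],[-0.12,0.05,0.6],[-0.155,0.05,0.6],[-0.17,0.05,0.6]],"yaw":[0,0,0,0,0,0,0,0],"jaw":[0.6,0.6,0.6,0.6,0.6,0.6,0.6,0.6]}'
python3 -m jog '{"translation":[[-0.005,0,0],[-0.01,0,0],[-0.01,0,0]],"yaw":[0,0,0],"jaw":[0.6,0.6,0.6]}'
```

```text
time: 18.15
position: [0.5634, 0.0759, 0.1926]
tool_rot: [-0.041, 3.14, 0.001]
ft_force: [-0.3, -1.1, -0.5]
grip_width: 0.399
grip_force: 0.0
time: 18.52
position: [0.5644, 0.0759, 0.1918]
tool_rot: [0.041, -3.141, -0.0]
ft_force: [-0.2, 0.4, -0.8]
grip_width: 0.4
grip_force: 0.0
```

```bash
python3 -c "
from h import *
s=ctrl.get_state();print(rel([*s['position'][:2],0],c0),tgt((*T(-.0755,-.05),.191),np.pi/2+c0[2],s))"
```

```text
[-0.07657047 -0.05152113 -0.0272    ] (array([-0.005,  0.008,  0.004]), np.float64(-0.0004), np.float64(1.5968))
```

```bash
python3 -m jog '{"translation":[[-0.005,0,0],[-0.01,0,0],[-0.01,0,0]],"yaw":[0,0,0],"jaw":[0.6,0.6,0.6]}'
python3 -m jog '{"translation":[[-0.004,0,0],[-0.008,0,0],[-0.008,0,0]],"yaw":[0,0,0],"jaw":[0.6,0.6,0.6]}'
```

```text
time: 18.9
position: [0.5657, 0.076, 0.1915]
tool_rot: [0.041, -3.139, -0.0]
ft_force: [-3.5, 0.6, 2.7]
grip_width: 0.408
grip_force: 2.2
time: 19.27
position: [0.5664, 0.076, 0.1912]
tool_rot: [0.041, -3.136, -0.0]
ft_force: [-9.8, -0.2, 6.0]
grip_width: 0.402
grip_force: 4.2
```

The box is firmly against the long bar at about 10 N. Retreat and check with a clear view.

```bash
python3 -m jog '{"translation":[[0.03,0,0],[0.1,0,0],[0.15,0,-0.1],[0.15,0.2,-0.4],[0.15,0.5,-0.6],[0.15,0.8,-0.6],[0.15,1,-0.6],[0.15,1,-0.6]],"yaw":[0,0,0,0,0,0,0,0],"jaw":[0.6,0.6,0.6,0.6,0.6,0.6,0.6,0.6]}'
python3 - <<'E'
from h import *
V=[];C=[]
for v in ("top","scene"):
    im=ctrl.get_image(v)
    for q in ctrl.silhouettes("interface_box",im):
        r=fit([(im,q["region"],None)],BOX,(.607,.082,.02))
        if r[1]<.5: print(v,r); V.append((im,q["region"],None))
    q=ctrl.silhouettes("corner_stop",im)[0];print(fit([(im,q["region"],None)],LST,c0))
    if v=="top":b=im["pixels"]
    else:a=im["pixels"]
cv2.imwrite("pics/v6.png",np.hstack([cv2.resize(a[165:245,260:340],(400,400),interpolation=2),cv2.resize(b[145:215,245:315],(400,400),interpolation=2)]))
E
```

```text
time: 20.27
position: [0.5307, 0.2811, 0.3119]
tool_rot: [-0.055, 3.141, 0.005]
ft_force: [0.3, -0.6, -0.4]
grip_width: 0.403
grip_force: 0.0
top (array([0.60654662, 0.08102644, 0.02537074]), np.float64(0.08038773293223034))
(array([0.6408449 , 0.12877997, 0.01961559]), np.float64(0.12883795309168444))
scene (array([ 0.60587785,  0.08231478, -0.03363389]), np.float64(0.1042920803690095))
(array([0.63984148, 0.12923771, 0.02872044]), np.float64(0.2942238267148014))
```

View pics/v6.png

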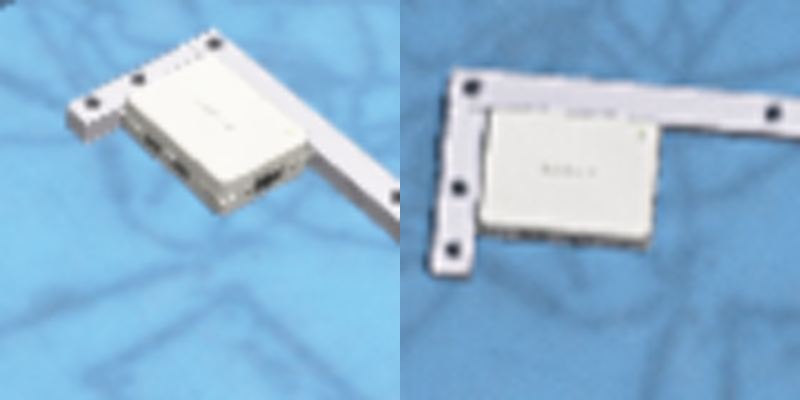

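Left (scene) and right (top) views both show the box seated against both bars, with at most about 1 mm of gap at the short bar (pixel ~(483,170)). One more gentle end push to settle that.

```bash
python3 -m jog '{"translation":[[0,-0.2,0],[0,-0.4,0],[0,-0.6,0],[0,-0.8,0],[0,-1,0],[0,-1,0],[-0.1,-1,0],[-0.1,-1,0]],"yaw":[0.055,0.11,0.165,0.22,0.275,0.33,0.385,0.44],"jaw":[0.77,0.77,0.77,0.77,0.77,0.77,0.77,0.77]}'
python3 -c "
from h import *
print(tgt((*T(-.033,-.135),.31),c0[2]))"
```

```text
time: 21.58
position: [0.5588, 0.0743, 0.312]
tool_rot: [1.98, 2.437, 0.001]
ft_force: [-0.6, 0.5, -0.8]
grip_width: 0.227
grip_force: 0.0
(array([-0.447,  0.169,  0.011]), np.float64(0.057), np.float64(0.2061))
```

```bash
python3 -m jog '{"translation":[[-0.2,0.08,0],[-0.4,0.16,0],[-0.447,0.169,0],[-0.447,0.169,0]],"yaw":[0.03,0.057,0.057,0.057],"jaw":[0.77,0.77,0.77,0.77]}'
python3 -c "
from h import *
print(tgt((*T(-.033,-.135),.191),c0[2]))"
```

```text
time: 22.08
position: [0.6098, -0.0057, 0.3116]
tool_rot: [-2.184, -2.258, 0.0]
ft_force: [-0.3, -0.9, -0.2]
grip_width: 0.228
grip_force: 0.0
(array([-0.004,  0.002,  0.603]), np.float64(0.002), np.float64(0.0334))
```

```bash
python3 -m jog '{"translation":[[0,0.002,0.2],[0,0.002,0.4],[0,0.002,0.55],[0,0.002,0.6],[0.05,0.002,0.6],[0.1,0.002,0.6],[0.13,0.002,0.6],[0.145,0.002,0.6]],"yaw":[0.002,0.002,0.002,0.002,0.002,0.002,0.002,0.002],"jaw":[0.77,0.77,0.77,0.77,0.77,0.77,0.77,0.77]}'
python3 -m jog '{"translation":[[0.005,0,0],[0.01,0,0],[0.01,0,0]],"yaw":[0,0,0],"jaw":[0.77,0.77,0.77]}'
python3 -m jog '{"translation":[[0.005,0,0],[0.008,0,0],[0.008,0,0]],"yaw":[0,0,0],"jaw":[0.77,0.77,0.77]}'
```

```text
time: 23.08
position: [0.6099, 0.0252, 0.1927]
tool_rot: [2.187, 2.254, 0.002]
ft_force: [0.9, -2.2, 0.6]
grip_width: 0.231
grip_force: 1.1
time: 23.45
position: [0.6097, 0.0254, 0.1922]
tool_rot: [2.189, 2.251, -0.0]
ft_force: [0.5, -3.5, 2.6]
grip_width: 0.231
grip_force: 1.8
time: 23.82
position: [0.6096, 0.0258, 0.1922]
tool_rot: [2.189, 2.25, -0.002]
ft_force: [0.6, -5.4, 3.8]
grip_width: 0.23
grip_force: 3.3
```

The force rises at the same position as before, so the box is home on the short bar. Retreat and do a final check.

```bash
python3 -m jog '{"translation":[[-0.05,0,0],[-0.15,0,0],[-0.2,0,-0.1],[-0.25,0,-0.4],[-0.4,0,-0.6],[-0.6,0,-0.6],[-0.8,0,-0.6],[-0.8,0,-0.6]],"yaw":[0,0,0,0,0,0,0,0],"jaw":[0.77,0.77,0.77,0.77,0.77,0.77,0.77,0.77]}'
python3 - <<'E'
from h import *
for v in ("top","scene"):
    im=ctrl.get_image(v)
    for q in ctrl.silhouettes("interface_box",im):
        r=fit([(im,q["region"],None)],BOX,(.607,.082,.02))
        if r[1]<.5: print(v,r,rel(r[0],c0))
    for l in ("parts_box","reel","film_roll"): print(l,[np.round(q["at"]) for q in ctrl.silhouettes(l,im)[:1]])
    if v=="top":b=im["pixels"]
    else:a=im["pixels"]
cv2.imwrite("pics/v7.png",np.hstack([cv2.resize(a[165:245,260:340],(400,400),interpolation=2),cv2.resize(b[145:215,245:315],(400,400),interpolation=2)]))
E
```

```text
time: 24.82
position: [0.613, -0.1371, 0.3137]
tool_rot: [2.195, 2.243, -0.0]
ft_force: [-0.2, -0.0, 0.2]
grip_width: 0.226
grip_force: 0.0
top (array([0.60505169, 0.0811859 , 0.01131968]), np.float64(0.08721450052832647)) [-0.03574955 -0.04735935 -0.01588032]
parts_box [array([183., 166.])]
reel [array([394., 220.])]
film_roll [array([394., 186.])]
scene (array([0.60673239, 0.08307075, 0.00267269]), np.float64(0.10487271591441516)) [-0.03401821 -0.04552091 -0.02452731]
parts_box [array([252., 144.])]
reel [array([374., 300.])]
film_roll [array([398., 282.])]
```

View pics/v7.png

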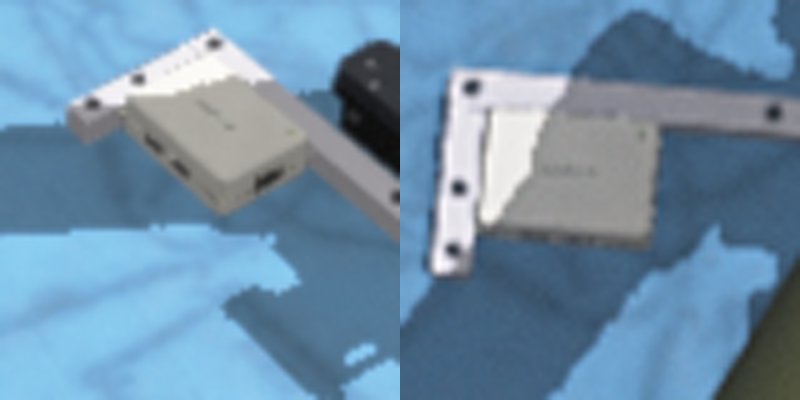

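The box sits square against both bars, the bystanders have not moved and the hand is clear. Handing in.

```bash
python3 -c "
from bench import ctrl
print(ctrl.close_job())"
```

```text
the job is handed in; nothing more can be done
None
```

The small white interface box is pushed home against both bars of the corner stop, with no visible gap in the last camera views. The hand is clear, the other items are undisturbed, and the job was handed in at about 25 s; the hand-in call returned no verdict.

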